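# Release the slide cassette from the draining station and hold it up

### The job

The drip drawer of the slide draining station has been left pulled out, and while it is out the station keeps its slide cassette locked in the well. Push the drawer fully home until it clicks in at its detent; then squeeze the two opposed side catches of the cassette together, lift the cassette straight up about 10 cm and finish holding it there, level and over its well, so that it drains into the drawer. The job ends while you hold the cassette by its squeezed catches: do not put it down or let go, leave the drawer shut, and do not knock over or push away the small vessels standing on and behind the station.

Things in the scene. Friction and masses are not known exactly. Their poses are not given: they have to be found in the camera images.
- station: The slide draining station: a grey metal box with a bare metal deck, 170 mm deep (its x), 130 mm wide (its y), deck top 72 mm above the bench; fixed to the bench. Origin on the bench under its centre; x points from the front (drawer side) to the back, z up. Two small vessels stand behind it and one on its deck. The well in the middle of the deck holds the cassette.
- well (a point): Centre of the well, at the level of the deck's top (72 mm above the bench); axes as the station.
- drip_drawer (a joint): How far the drip drawer is pulled out of the station's front, in m, along the station's -x: 0 fully home, 0.068 at most; starts 0.03 to 0.06 out. It slides with 1 to 2 N; at about 0.009 a sprung ball detent starts to resist with 6 to 9 N more; past 0.004 the ball draws it on to 0, against a stop, and keeps it there.
- drawer_pull (a point): Middle of the front face of the drawer's pull, the place to push: a metal lip 60 mm wide, 10 mm high, standing 12 mm out from the grey drawer front (120 mm wide, 9 to 44 mm above the bench); this point is 32 mm above the bench. It moves with the drawer; when home it lies 104 mm in front of the station's centre. Axes as the station. The space in front of and above it is free.
- cassette_grip (a point): Centre of the cassette between its two catch plates, at the height to grip: 26 mm above the deck while seated, 16 mm below the top of the catch plates. Axes as cassette. The grip is along the cassette's y, from above.
- catch_left (a joint): How far the catch on the cassette's +y side is pressed inward, in m: 0 released, 0.007 fully in (stop). Sprung: 4 N at the start of its travel, 7.5 N at the end. Its barb, below the deck, comes free of the station between 0.002 and 0.006, depending on where the cassette sits in its play: press both fully.
- catch_right (a joint): The same for the catch on the cassette's -y side; it is pressed toward +y.
- catch_left_face (a point): Middle of the outer face of the left catch plate, 29 mm from the cassette's centre along its y when released, 22 mm when pressed (58 mm across both plates released, 44 mm pressed). The upright flat plate is 25 mm wide (cassette's x), 4 mm thick, its top 42 mm above the deck; beside it the deck is bare for 25 mm and more. This point is 26 mm above the deck.
- catch_right_face (a point): The same for the right catch plate (-y side).
- vial: Bystander: small white jar with a black cap, 36 mm across, 78 mm high, behind the station. Origin under its centre.
- weighing_bottle: Bystander: glass weighing bottle with a lid, 36 mm across, 60 mm high, behind the station. Origin under its centre.
- amber_vial: Bystander: small amber jar with a black cap, 33 mm across, 58 mm high, standing on the station's deck in its back left corner (+x, +y). Origin under its centre.
- cassette: The slide cassette: white plastic rack of glass microscope slides, 96 mm long (its x), 44 mm wide (its y), 0.2 to 0.35 kg, with a raised handle block between two dark grey sprung catch plates. Origin under the middle of the rack, 50 mm below cassette_grip; axes as the station's, z up; 2 mm play in the well. A foot hangs 14 mm below it; while the drawer is out a fork on the drawer locks this foot.
Mind the look-alikes: they are no part of the job. Leave any purple look-alike of the cassette alone.

How it is judged:
By the outcome, as a careful person would: the job done as asked, in the order asked, and still so for the second after the job is handed in, while the arm keeps its last pose, push and grip.
It also fails if it takes over 42 s, if anything falls off the work surface, if the arm or the gripper's body presses on something with over 40 N, if the wrist force passes 120 N, or if a joint passes its speed limit or range.

### The arm

A 6-joint arm with a two-finger parallel gripper is mounted at the origin on the work surface; the furniture and walls round the work are solid. World frame = base frame: x ahead of the robot, y to its left, z up, the work surface at z = 0. Lengths are in mm, angles in rad, forces in N, time in s.
With the tool pointing down it reaches from about 275 to 1000 mm from the base axis. Payload 8.4 kg.
Tool frame: the origin (TCP) lies midway between the tips of the shut fingers; the grasp point (between the pads) lies 19 mm behind it; z points along the fingers, y is the line along which they close (so a half turn about z gives the same grasp; the last joint's range is limited). The gripper opens to 85 mm and grips with 20 to 120 N. Pads are 22 mm wide; open, the fingers measure 114 mm over their backs; the gripper's body (76 mm by 85 mm) begins 54 mm behind the grasp point. The pads swing forward as they close: fully open they stand 13 mm farther back than shut.
Start: joints at [-0.002, 0.353, 1.633, -0, 1.155, -0.002], TCP at [625.002, -0, 231.281] pointing down, gripper open.
Joint ranges: [-2.63, 2.63], [-0.92, 2.1], [0.06, 2.66], [-1.3, 4.44], [0, 2.69], [-3.02, 3.02]. Speed limits (rad/s): [2.22, 2.22, 2.79, 3.14, 3.14, 3.14].

### API

Orientations are given as [roll, pitch, yaw] about the fixed x, y, z axes, in that order (R = Rz(yaw) Ry(pitch) Rx(roll)).
In Python, from rig import r gives the robot as it stands.
- The arm moves only by the tool servo_tool, never from a script. Its argument "deltas" is a list of rows, each an object of numbers: "x", "y", "z": the shift along the world's x, y, z in mm; "rx", "ry", "rz": the turn, a rotation vector about the world's x, y, z in rad; "gripper": the gripper's target within -1 to 1 (fully open at 1, half-way at 0, shut at -1). A call has 1 to 10 rows; each row is the pose to reach, as a shift and turn from the pose commanded when the call began; what a row does not reach only later rows make up. A row lasts 1/10 s, in which the tool goes at most 50 mm and 8.59 degrees, less where a joint would pass 70% of its speed; a pose out of reach is approached as far as the arm can. A call with a gripper value outside its range is refused whole. The fingers move at their own pace and stop on an object; "newtons" is the grip in N (left out, the last holds). Time passes only in rows, so rows that repeat a pose let the fingers close. It gives the time, the measured TCP pose, the force, the opening and the grip force at its end, in the units of the state.
- r.sense(): the state, without advancing time (a new reading comes with each control period).
- r.grab_frame(name): name is "scene" or "side" or "wrist"; returns the picture (384x512x3 uint8, blue, green, red); there is no depth.
- r.camera_params(name): a dict with "mtx" (3x3 intrinsics, pixels), "eye" and "orientation" of the camera in the world. Camera axes: x right, y down, z forward; pixel columns grow to the right and rows downward; lengths in mm; the calibration is good to about 2 mm. A picture is of the moment at which its call begins: read the wrist's pose just before it. camera_params takes no time and is no camera call; for the wrist camera it gives the pose at the moment of the call.
- r.sign_off(): hands the job in; it is judged then, once.
Trained networks look in the newest picture that a camera, given by its name, has taken for a name from the list of things; names that differ only in an ending like _2 or _b are one class to them, and where a whole thing is asked for, a point or a joint stands for the part that bears it (a point fixed in the world has none). Each returns a list of dicts, best first, with "conf" (0 to 1); they miss things now and then, are a little off and sometimes report something else, mostly with a low value. They report only what shows in the picture. A call takes as long as a camera call. They do not tell look-alikes from the thing itself.
- r.recognise(name, camera): "box" ([left, top, width, height] in pixels, round what is visible of it).
The state is a dict: "clock": time; "qpos": joint angles; "qvel": joint speeds; "joint_efforts": joint torques, N m; "eef_pos": TCP position; "tcp_rot": TCP orientation; "contact_force": force on the tool from outside, world axes, zero at the start; "wrist_torque": the same for the moment, N m; "opening": opening from 0.0 (shut) to 1.0 (fully open); "grasp_force": force on a finger pad.
Only numpy, scipy, OpenCV 4.12 (cv2) and the standard library are available. Lean on these libraries where they do the work, as an engineer would, in place of code of your own. Each camera call takes 0.05 s, during which the arm holds its last target. There are 200 camera calls.

## Working session

There is one attempt and no reset: what is moved stays moved. The work goes in short steps, Python scripts to look and compute and a tool call to move; the robot and the scene stay as the last step left them, time stands still between calls to the robot, and variables do not carry over. Pictures are saved under pics/ and viewed, at most 10 in all, crops included, and the job is handed in when it is done.

Besides the shell and the picture viewer there is one more tool, called after "Call:" as name(argument=value, ...), one argument or row to a line, values as JSON. servo_tool: Moves the arm, as the interface text tells. Its arguments: {"type":"object","properties":{"deltas":{"type":"array","items":{"type":"object","properties":{"x":{"type":"number"},"y":{"type":"number"},"z":{"type":"number"},"rx":{"type":"number"},"ry":{"type":"number"},"rz":{"type":"number"},"gripper":{"type":"number"}}}},"newtons":{"type":"number"}},"required":["deltas"]}

```bash
mkdir -p pics; ls
cat > h.py <<'E'
from rig import r
import numpy as np, cv2
from scipy.spatial.transform import Rotation as R
def cam(n):
    p=r.camera_params(n); o=np.array(p["orientation"],float)
    M=o if o.shape==(3,3) else R.from_euler('xyz',o).as_matrix()
    return np.array(p["mtx"],float),np.array(p["eye"],float),M
def ray(c,u,v,z):
    K,e,M=c; d=M@np.linalg.inv(K)@[u,v,1]; return e+d*(z-e[2])/d[2]
def proj(c,P):
    K,e,M=c; q=K@(M.T@(np.array(P,float)-e)); return q[:2]/q[2]
E
python3 - <<'E'
from h import *
ims=[]
for n in("scene","side"):
    im=r.grab_frame(n); cv2.imwrite(f"pics/{n}0.png",im)
    print(n,r.camera_params(n))
    for t in("station","cassette","drawer_pull","catch_left_face","catch_right_face","vial","weighing_bottle","amber_vial"):
        print(t,[(np.round(d["box"]).tolist(),round(d["conf"],2)) for d in r.recognise(t,n)][:3])
print(r.sense())
E
```

```text
pics
scene {'mtx': array([[496.40004094,   0.        , 251.88657342],
       [  0.        , 496.40004094, 185.79016991],
       [  0.        ,   0.        ,   1.        ]]), 'eye': array([  67.40496373, -386.61699597,  856.93031528]), 'orientation': array([-2.43233987, -0.0116661 , -0.98775273])}
station [([242.0, 162.0, 90.0, 114.0], 0.65)]
cassette [([180.0, 251.0, 52.0, 53.0], 0.89), ([280.0, 176.0, 33.0, 40.0], 0.59)]
drawer_pull [([244.0, 226.0, 62.0, 52.0], 0.72)]
catch_left_face [([278.0, 174.0, 12.0, 24.0], 0.6), ([209.0, 252.0, 14.0, 24.0], 0.52)]
catch_right_face [([306.0, 184.0, 3.0, 13.0], 0.56), ([185.0, 267.0, 13.0, 27.0], 0.55)]
vial [([320.0, 154.0, 12.0, 16.0], 0.75)]
weighing_bottle []
amber_vial [([276.0, 144.0, 22.0, 30.0], 0.66)]
side {'mtx': array([[452.95657626,   0.        , 255.84379017],
       [  0.        , 452.95657626, 189.71356831],
       [  0.        ,   0.        ,   1.        ]]), 'eye': array([ 640.93016568, -796.35520062,  635.46069683]), 'orientation': array([-2.21768125, -0.00706728,  0.03757659])}
station [([198.0, 187.0, 135.0, 69.0], 0.56)]
c
[... 398 characters left out ...]
pos': array([-2.37854344e-03,  3.52971148e-01,  1.63341401e+00, -9.47455404e-06,
        1.15517914e+00, -2.39757348e-03]), 'qvel': array([ 4.93193979e-05,  5.21097835e-04,  4.37058158e-04,  3.05669705e-04,
       -5.88888793e-04, -8.77740629e-04]), 'joint_efforts': array([-7.77192272e-04, -6.05160570e+01, -3.42438555e+01,  1.09059675e-05,
        1.30223430e-03, -1.78213958e-05]), 'eef_pos': array([6.25002904e+02, 1.04343625e-02, 2.31292994e+02]), 'tcp_rot': array([3.14156432e+00, 8.73601961e-06, 1.57081918e+00]), 'contact_force': array([-0.47466785, -0.10307191, -0.07451622]), 'wrist_torque': array([ 0.00458601, -0.01232899, -0.00341813]), 'grasp_force': 0.0, 'opening': 0.9975321378129001}
```

View pics/scene0.png

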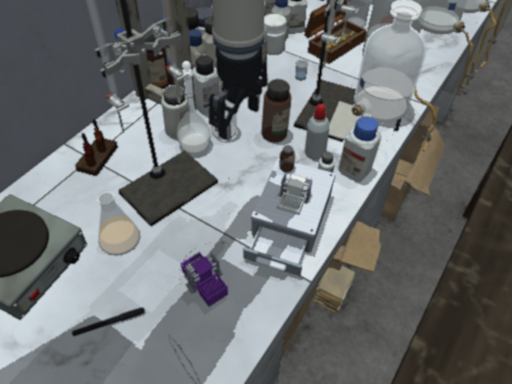

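View pics/side0.png

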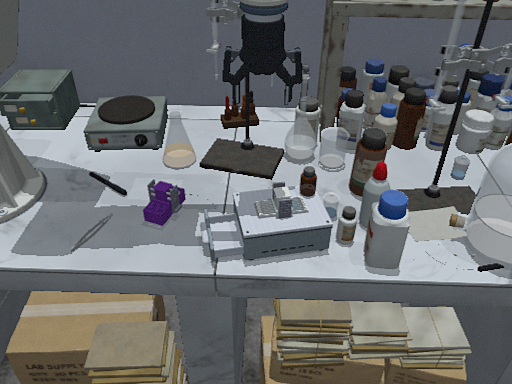

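The station (scene ≈(295,205), side ≈(280,222)) has its drawer out toward the robot. The purple look-alike is at scene (205,278). Next I'll enlarge both views to pick out corners.

Run:
```python
from h import *
a=cv2.imread("pics/scene0.png")[145:285,235:345]; b=cv2.imread("pics/side0.png")[160:265,195:365]
a=cv2.resize(a,None,fx=4,fy=4,interpolation=cv2.INTER_CUBIC); b=cv2.resize(b,(440,272),interpolation=cv2.INTER_CUBIC) if 0 else cv2.resize(b,None,fx=2,fy=2,interpolation=cv2.INTER_CUBIC)
c=np.zeros((560,790,3),np.uint8); c[:a.shape[0],:a.shape[1]]=a; c[:b.shape[0],450:450+b.shape[1]]=b
cv2.imwrite("pics/c1.png",c)
```

```text
(no output)
```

View pics/c1.png

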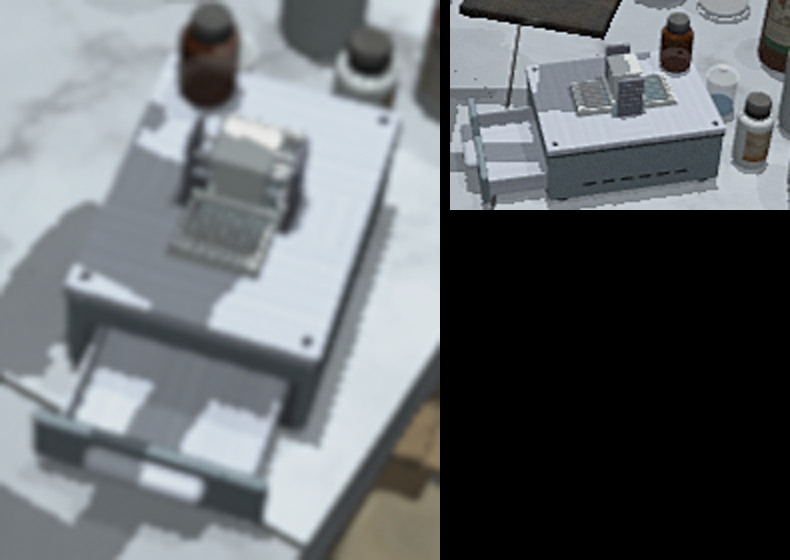

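The deck corners show clearly: scene crop (68,283), (322,355), (402,112); side crop (528,67), (545,152), (723,132). The drawer's front top edge runs from (33,415) to (268,487). Next I'll fit the pose.

Run:
```python
from h import *
from scipy.optimize import least_squares
S,D=cam("scene"),cam("side")
L=np.array
obs=[(S,(-85,65,72),(252,215.75)),(S,(-85,-65,72),(315.5,233.75)),(S,(85,-65,72),(335.5,173)),
(D,(-85,65,72),(234,193.5)),(D,(-85,-65,72),(242.5,236)),(D,(85,-65,72),(331.5,226))]
def w(p,q): return np.array([p[0],p[1],0])+R.from_euler('z',p[2]).apply(q)
f=lambda p:np.concatenate([proj(c,w(p,q))-u for c,q,u in obs])
s=least_squares(f,[680,-150,0],x_scale=[10,10,.1]); print(s.x,np.round(s.fun,1))
p=s.x
for u in((243.25,248.75),(302,266.75)):
    P=ray(S,*u,44); print("drawer",P, R.from_euler('z',-p[2]).apply(P-[p[0],p[1],0]))
for n,q in dict(well=(0,0,72),pullhome=(-104,0,32),grip=(0,0,98)).items(): print(n,w(p,q),proj(S,w(p,q)),proj(D,w(p,q)))
for b in((337,208,21,38),(323,191,22,27)):
    u=(b[0]+b[2]/2,b[1]+b[3]-4); print(ray(D,*u,0))
c=cam("wrist"); print(c[1],c[2][:,2], r.camera_params("wrist"))
```

```text
[ 6.67488559e+02 -1.09682959e+02  2.25483682e-01] [-0.4 -0.4 -0.7  0.9  1.   0.4 -1.3 -0.1  0.7  0.3  1.2 -0.9]
drawer [510.91723082 -85.33659346  44.        ] [-147.16458621   58.7359411    44.        ]
drawer [ 539.34479388 -200.53590519   44.        ] [-145.21264794  -59.9029973    44.        ]
well [ 667.48855859 -109.68295933   72.        ] [295.61943626 193.59774762] [280.54770477 208.58628566]
pullhome [ 566.12120622 -132.93505329   32.        ] [278.58810652 243.92353881] [228.45782484 230.20805978]
grip [ 667.48855859 -109.68295933   98.        ] [296.63046846 185.36577425] [281.08776298 198.13555139]
[ 805.6644172  -122.13035506    0.        ]
[787.12297631 -35.12511984   0.        ]
[625.3530696   81.51474963 373.50209945] [-0.00107574 -0.31890889 -0.94778477] {'mtx': array([[280.32442627,   0.        , 249.43483041],
       [  0.        , 280.32442627, 195.53345867],
       [  0.        ,   0.        ,   1.        ]]), 'eye': array([625.3530696 ,  81.51474963, 373.50209945]), 'orientation': array([2.81701534e+00, 1.33370639e-03, 5.90548474e-04])}
```

The fit gives the station at (667.5, -109.7) with yaw 0.2255 and the drawer about 54 mm out. I'll go above the front of the pull with the fingers shut and the closing line along the station's y.

Call:
servo_tool(
  deltas=[
    {"x": -15,"y": -15,"rz": 0.15,"gripper": -1},
    {"x": -30,"y": -31,"rz": 0.3,"gripper": -1},
    {"x": -46,"y": -46,"rz": 0.45,"gripper": -1},
    {"x": -61,"y": -62,"rz": 0.6,"gripper": -1},
    {"x": -76,"y": -77,"rz": 0.75,"gripper": -1},
    {"x": -91,"y": -92,"rz": 0.9,"gripper": -1},
    {"x": -106,"y": -108,"rz": 1.05,"gripper": -1},
    {"x": -122,"y": -123,"rz": 1.2,"gripper": -1},
    {"x": -137,"y": -139,"rz": 1.35,"gripper": -1},
    {"x": -152,"y": -154,"rz": 1.5,"gripper": -1},
  ],
  newtons=40,
)

```text
invalid input
```

Call:
servo_tool(
  deltas=[
    {"z": -15,"rz": 0.15},
    {"z": -35,"rz": 0.296},
    {"z": -50,"rz": 0.296},
    {"z": -50,"rz": 0.296},
  ],
)

```text
invalid input
```

Run:
```python
from h import *
s=r.sense(); print(s["eef_pos"],s["tcp_rot"],s["qpos"],s["opening"])
c=cam("wrist"); im=r.grab_frame("wrist")
p=(667.5,-109.7,.2255)
w=lambda q:np.array([p[0],p[1],0])+R.from_euler('z',p[2]).apply(q)
for q in((-158,0,32),(-85,65,72),(-85,-65,72),(85,-65,72),(0,0,98),(-12,29,114),(-12,-29,114),(12,29,114),(12,-29,114),(-146,60,44),(-146,-60,44)):
    u=proj(c,w(q)); print(q,u); cv2.circle(im,tuple(int(round(x)) for x in u),2,(0,0,255),-1)
cv2.imwrite("pics/w1.png",cv2.resize(im,None,fx=1.5,fy=1.5))
```

```text
[6.25002904e+02 1.04343625e-02 2.31292994e+02] [3.14156432e+00 8.73601961e-06 1.57081918e+00] [-2.37854344e-03  3.52971148e-01  1.63341401e+00 -9.47455404e-06
  1.15517914e+00 -2.39757348e-03] 0.9975321378129001
(-158, 0, 32) [170.49051249 270.34740311]
(-85, 65, 72) [203.15509697 231.76182408]
(-85, -65, 72) [229.95143117 318.10849941]
(85, -65, 72) [358.06645376 294.41901266]
(0, 0, 98) [286.34244064 276.84260657]
(-12, 29, 114) [272.15631319 265.20451009]
(-12, -29, 114) [282.31121744 308.6699602 ]
(12, 29, 114) [294.37025073 260.83329456]
(12, -29, 114) [303.31084737 304.78830218]
(-146, 60, 44) [162.51058372 235.10759102]
(-146, -60, 44) [189.2030082  308.67971897]
```

View pics/w1.png

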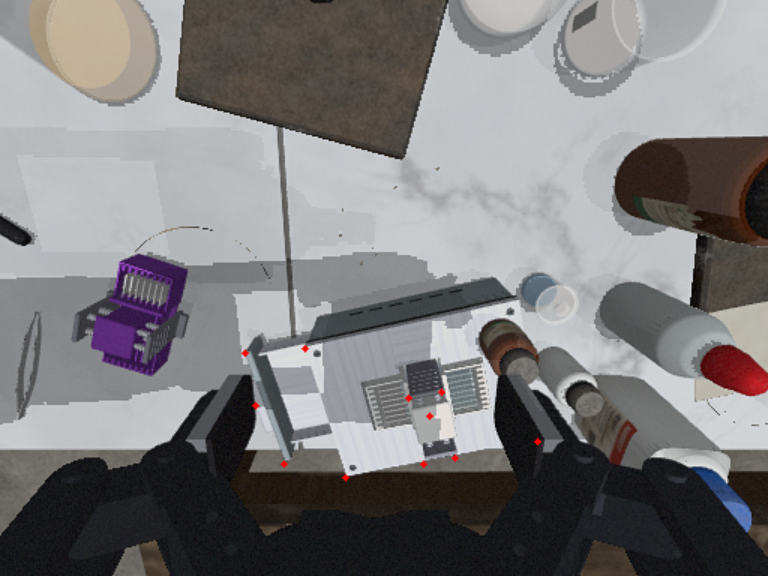

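The wrist view agrees with the fit: the deck corners at (306,343) and (346,477) match to a few pixels. Both moves were refused as invalid, so I'll try rows with every key filled in.

Call:
servo_tool(
  deltas=[
    {"x": -15,"y": -15,"z": 0,"rx": 0,"ry": 0,"rz": 0.15,"gripper": -1},
    {"x": -30,"y": -31,"z": 0,"rx": 0,"ry": 0,"rz": 0.3,"gripper": -1},
    {"x": -46,"y": -46,"z": 0,"rx": 0,"ry": 0,"rz": 0.45,"gripper": -1},
    {"x": -61,"y": -62,"z": 0,"rx": 0,"ry": 0,"rz": 0.6,"gripper": -1},
    {"x": -76,"y": -77,"z": 0,"rx": 0,"ry": 0,"rz": 0.75,"gripper": -1},
    {"x": -91,"y": -92,"z": 0,"rx": 0,"ry": 0,"rz": 0.9,"gripper": -1},
    {"x": -106,"y": -108,"z": 0,"rx": 0,"ry": 0,"rz": 1.05,"gripper": -1},
    {"x": -122,"y": -123,"z": 0,"rx": 0,"ry": 0,"rz": 1.2,"gripper": -1},
    {"x": -137,"y": -139,"z": 0,"rx": 0,"ry": 0,"rz": 1.35,"gripper": -1},
    {"x": -152,"y": -154,"z": 0,"rx": 0,"ry": 0,"rz": 1.5,"gripper": -1},
  ],
  newtons=40,
)

```text
clock: 1.95
eef_pos: [472.4, -154.6, 231.4]
tcp_rot: [-3.141, 0.0, 3.077]
contact_force: [-0.3, 0.3, 0.3]
opening: -0.002
grasp_force: 0.0
```

Call:
servo_tool(
  deltas=[
    {"x": 0,"y": 0,"z": -30,"rx": 0,"ry": 0,"rz": 0.15,"gripper": -1},
    {"x": 0,"y": 0,"z": -70,"rx": 0,"ry": 0,"rz": 0.296,"gripper": -1},
    {"x": 0,"y": 0,"z": -110,"rx": 0,"ry": 0,"rz": 0.296,"gripper": -1},
    {"x": 0,"y": 0,"z": -150,"rx": 0,"ry": 0,"rz": 0.296,"gripper": -1},
    {"x": 0,"y": 0,"z": -180,"rx": 0,"ry": 0,"rz": 0.296,"gripper": -1},
    {"x": 0,"y": 0,"z": -200,"rx": 0,"ry": 0,"rz": 0.296,"gripper": -1},
    {"x": 0,"y": 0,"z": -208,"rx": 0,"ry": 0,"rz": 0.296,"gripper": -1},
    {"x": 0,"y": 0,"z": -208,"rx": 0,"ry": 0,"rz": 0.296,"gripper": -1},
  ],
)

```text
clock: 2.75
eef_pos: [472.6, -153.8, 22.6]
tcp_rot: [3.141, -0.001, -2.916]
contact_force: [0.2, 0.6, -0.5]
opening: 0.003
grasp_force: 0.0
```

Run:
```python
from h import *
s=r.sense(); print(s["eef_pos"],s["tcp_rot"],s["contact_force"])
im=r.grab_frame("wrist"); b=r.grab_frame("side")[150:270,170:370]
c=np.vstack([im[:, :],cv2.resize(b,(512,307))[:216]]); cv2.imwrite("pics/w2.png",c)
```

```text
[ 472.55245219 -153.84540575   22.63004135] [ 3.14073201e+00 -1.41158806e-03 -2.91642809e+00] [ 0.18059015  0.63249751 -0.49288406]
```

View pics/w2.png

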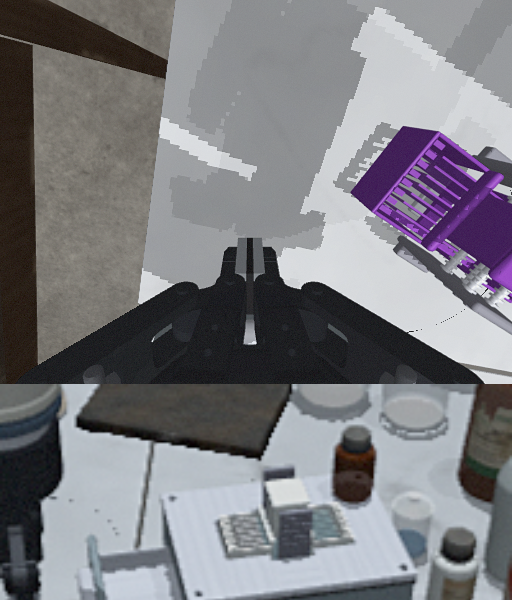

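The gripper stands about 30 mm in front of the pull and is clear of everything. Now I'll push along (0.975, 0.224).

Call:
servo_tool(
  deltas=[
    {"x": 8.8,"y": 2,"z": 0,"rx": 0,"ry": 0,"rz": 0,"gripper": -1},
    {"x": 17.5,"y": 4,"z": 0,"rx": 0,"ry": 0,"rz": 0,"gripper": -1},
    {"x": 24,"y": 5.5,"z": 0,"rx": 0,"ry": 0,"rz": 0,"gripper": -1},
    {"x": 31,"y": 7.1,"z": 0,"rx": 0,"ry": 0,"rz": 0,"gripper": -1},
    {"x": 37,"y": 8.5,"z": 0,"rx": 0,"ry": 0,"rz": 0,"gripper": -1},
    {"x": 43,"y": 9.9,"z": 0,"rx": 0,"ry": 0,"rz": 0,"gripper": -1},
    {"x": 49,"y": 11.2,"z": 0,"rx": 0,"ry": 0,"rz": 0,"gripper": -1},
    {"x": 55,"y": 12.6,"z": 0,"rx": 0,"ry": 0,"rz": 0,"gripper": -1},
    {"x": 61,"y": 14,"z": 0,"rx": 0,"ry": 0,"rz": 0,"gripper": -1},
    {"x": 66,"y": 15.1,"z": 0,"rx": 0,"ry": 0,"rz": 0,"gripper": -1},
  ],
)

```text
clock: 3.85
eef_pos: [539.4, -138.7, 23.2]
tcp_rot: [3.141, -0.0, -2.916]
contact_force: [-1.8, 1.0, 0.2]
opening: -0.003
grasp_force: 0.7
```

Call:
servo_tool(
  deltas=[
    {"x": 2,"y": 0.5,"z": 0,"rx": 0,"ry": 0,"rz": 0,"gripper": -1},
    {"x": 4,"y": 0.9,"z": 0,"rx": 0,"ry": 0,"rz": 0,"gripper": -1},
    {"x": 5.5,"y": 1.3,"z": 0,"rx": 0,"ry": 0,"rz": 0,"gripper": -1},
    {"x": 7,"y": 1.6,"z": 0,"rx": 0,"ry": 0,"rz": 0,"gripper": -1},
    {"x": 8.5,"y": 1.9,"z": 0,"rx": 0,"ry": 0,"rz": 0,"gripper": -1},
  ],
)

```text
clock: 4.35
eef_pos: [547.4, -137.0, 23.2]
tcp_rot: [3.141, -0.0, -2.917]
contact_force: [-2.0, -0.2, 0.7]
opening: 0.0
grasp_force: 1.0
```

Call:
servo_tool(
  deltas=[
    {"x": 1.5,"y": 0.4,"z": 0,"rx": 0,"ry": 0,"rz": 0,"gripper": -1},
    {"x": 3,"y": 0.7,"z": 0,"rx": 0,"ry": 0,"rz": 0,"gripper": -1},
  ],
)

```text
clock: 4.55
eef_pos: [548.7, -136.6, 23.1]
tcp_rot: [3.141, -0.004, -2.916]
contact_force: [-9.3, -4.2, 6.8]
opening: -0.001
grasp_force: 5.0
```

Call:
servo_tool(
  deltas=[
    {"x": 1.5,"y": 0.4,"z": 0,"rx": 0,"ry": 0,"rz": 0,"gripper": -1},
    {"x": 3,"y": 0.7,"z": 0,"rx": 0,"ry": 0,"rz": 0,"gripper": -1},
  ],
)

```text
clock: 4.75
eef_pos: [552.4, -135.7, 23.1]
tcp_rot: [3.141, -0.002, -2.917]
contact_force: [-1.0, 1.5, -0.1]
opening: -0.003
grasp_force: 0.6
```

Call:
servo_tool(
  deltas=[
    {"x": 1.5,"y": 0.4,"z": 0,"rx": 0,"ry": 0,"rz": 0,"gripper": -1},
    {"x": 3,"y": 0.7,"z": 0,"rx": 0,"ry": 0,"rz": 0,"gripper": -1},
  ],
)

```text
clock: 4.95
eef_pos: [555.9, -135.1, 23.3]
tcp_rot: [3.142, -0.001, -2.916]
contact_force: [-8.9, -5.5, 7.0]
opening: -0.004
grasp_force: 5.2
```

Call:
servo_tool(
  deltas=[
    {"x": 1.5,"y": 0.4,"z": 0,"rx": 0,"ry": 0,"rz": 0,"gripper": -1},
    {"x": 2.5,"y": 0.6,"z": 0,"rx": 0,"ry": 0,"rz": 0,"gripper": -1},
  ],
)

```text
clock: 5.15
eef_pos: [556.0, -135.0, 23.2]
tcp_rot: [3.141, -0.006, -2.915]
contact_force: [-17.1, -10.2, 15.8]
opening: -0.004
grasp_force: 9.6
```

The drawer passed its detent at x≈549 and met its stop at x≈556, so it is home. Next: back off, go up, open the fingers and move over the cassette.

Call:
servo_tool(
  deltas=[
    {"x": -12,"y": -3,"z": 0,"rx": 0,"ry": 0,"rz": 0,"gripper": -1},
    {"x": -30,"y": -7,"z": 0,"rx": 0,"ry": 0,"rz": 0,"gripper": -1},
    {"x": -40,"y": -9,"z": 15,"rx": 0,"ry": 0,"rz": 0,"gripper": -1},
    {"x": -40,"y": -9,"z": 55,"rx": 0,"ry": 0,"rz": 0,"gripper": -1},
    {"x": -40,"y": -9,"z": 100,"rx": 0,"ry": 0,"rz": 0,"gripper": 1},
    {"x": -40,"y": -9,"z": 145,"rx": 0,"ry": 0,"rz": 0,"gripper": 1},
    {"x": -20,"y": -4,"z": 170,"rx": 0,"ry": 0,"rz": 0,"gripper": 1},
    {"x": 20,"y": 5,"z": 175,"rx": 0,"ry": 0,"rz": 0,"gripper": 1},
    {"x": 60,"y": 14,"z": 175,"rx": 0,"ry": 0,"rz": 0,"gripper": 1},
    {"x": 90,"y": 20,"z": 175,"rx": 0,"ry": 0,"rz": 0,"gripper": 1},
  ],
)

```text
clock: 6.15
eef_pos: [651.9, -113.7, 199.3]
tcp_rot: [-3.141, 0.004, -2.916]
contact_force: [-0.7, -0.5, 0.8]
opening: 0.989
grasp_force: 0.0
```

Call:
servo_tool(
  deltas=[
    {"x": 10,"y": 2,"z": 0,"rx": 0,"ry": 0,"rz": 0,"gripper": 1},
    {"x": 19,"y": 4,"z": 0,"rx": 0,"ry": 0,"rz": 0,"gripper": 1},
    {"x": 19,"y": 4,"z": 0,"rx": 0,"ry": 0,"rz": 0,"gripper": 1},
  ],
)

```text
clock: 6.45
eef_pos: [668.1, -110.2, 198.0]
tcp_rot: [3.142, -0.0, -2.916]
contact_force: [-0.6, -0.0, 0.7]
opening: 1.001
grasp_force: 0.0
```

Run:
```python
from h import *
s=r.sense(); print(s["eef_pos"],s["tcp_rot"],s["qpos"],s["opening"])
c=cam("wrist"); im=r.grab_frame("wrist")
p=(667.5,-109.7,.2255)
w=lambda q:np.array([p[0],p[1],0])+R.from_euler('z',p[2]).apply(q)
print(r.recognise("cassette","wrist"),r.recognise("catch_left_face","wrist"),r.recognise("catch_right_face","wrist"))
for q in((-104,0,32),(-85,65,72),(-85,-65,72),(85,-65,72),(85,65,72),(-12.5,29,114),(-12.5,-29,114),(12.5,29,114),(12.5,-29,114)):
    u=proj(c,w(q)); print(q,u); cv2.circle(im,tuple(int(round(x)) for x in u),1,(0,0,255),-1)
cv2.imwrite("pics/w3.png",cv2.resize(im,None,fx=1.55,fy=1.55,interpolation=cv2.INTER_CUBIC))
```

```text
[ 668.14385743 -110.21247424  197.99397021] [ 3.14151433e+00 -1.57038872e-05 -2.91622196e+00] [-1.65729780e-01  4.62981757e-01  1.54339094e+00  7.32672295e-05
  1.13526434e+00 -1.96192771e+00] 1.0006274557670112
[{'box': [220.8, 140.1, 69.5, 95.1], 'conf': 0.65}] [{'box': [273.3, 172.8, 14.5, 38.8], 'conf': 0.97}, {'box': [273.5, 233.1, 38.4, 53.8], 'conf': 0.35}] [{'box': [216.9, 173.5, 19.0, 44.0], 'conf': 0.7}, {'box': [195.1, 75.9, 119.5, 140.7], 'conf': 0.47}]
(-104, 0, 32) [250.56135434  78.17159537]
(-85, 65, 72) [322.66886282  97.40296213]
(-85, -65, 72) [178.69769927  97.32461451]
(85, -65, 72) [191.02764598 261.79552428]
(85, 65, 72) [309.74001977 261.86408926]
(-12.5, 29, 114) [285.12516076 187.75518633]
(-12.5, -29, 114) [216.30575536 187.71647314]
(12.5, 29, 114) [283.9526343  215.23059837]
(12.5, -29, 114) [217.36550886 215.19276956]
```

View pics/w3.png

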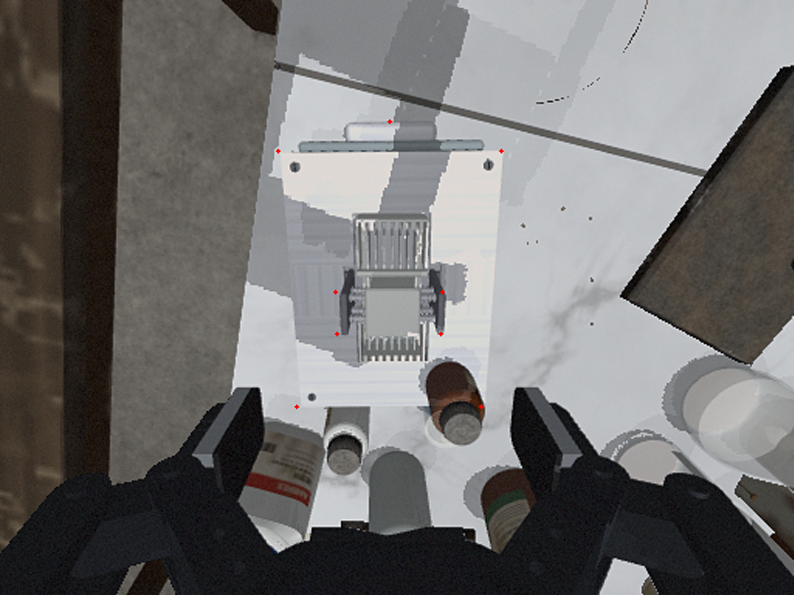

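The drawer is shut: its pull sits at (390,130), flush with the station front. The plates' centre is at column ≈392 and the finger midpoint at ≈388, so I'll shift about 1.8 mm toward station +y and descend.

Call:
servo_tool(
  deltas=[
    {"x": -0.4,"y": 1.8,"z": -10,"rx": 0,"ry": 0,"rz": 0,"gripper": 1},
    {"x": -0.4,"y": 1.8,"z": -30,"rx": 0,"ry": 0,"rz": 0,"gripper": 1},
    {"x": -0.4,"y": 1.8,"z": -50,"rx": 0,"ry": 0,"rz": 0,"gripper": 1},
    {"x": -0.4,"y": 1.8,"z": -65,"rx": 0,"ry": 0,"rz": 0,"gripper": 1},
    {"x": -0.4,"y": 1.8,"z": -80,"rx": 0,"ry": 0,"rz": 0,"gripper": 1},
    {"x": -0.4,"y": 1.8,"z": -92,"rx": 0,"ry": 0,"rz": 0,"gripper": 1},
    {"x": -0.4,"y": 1.8,"z": -102,"rx": 0,"ry": 0,"rz": 0,"gripper": 1},
    {"x": -0.4,"y": 1.8,"z": -110,"rx": 0,"ry": 0,"rz": 0,"gripper": 1},
    {"x": -0.4,"y": 1.8,"z": -116,"rx": 0,"ry": 0,"rz": 0,"gripper": 1},
    {"x": -0.4,"y": 1.8,"z": -116,"rx": 0,"ry": 0,"rz": 0,"gripper": 1},
  ],
)

```text
clock: 7.65
eef_pos: [667.3, -108.4, 81.5]
tcp_rot: [3.141, -0.001, -2.916]
contact_force: [-0.8, -0.2, 0.1]
opening: 0.998
grasp_force: 0.0
```

Run:
```python
from h import *
s=r.sense(); print(s["eef_pos"],s["contact_force"])
im=r.grab_frame("wrist")[100:384]; b=r.grab_frame("side")[140:260,200:360]
c=np.vstack([cv2.resize(im,(541,300)),cv2.resize(b,(541,300))]); cv2.imwrite("pics/w4.png",c)
```

```text
[ 667.26876438 -108.44355627   81.5380039 ] [-0.77601331 -0.17185223  0.09269318]
```

View pics/w4.png

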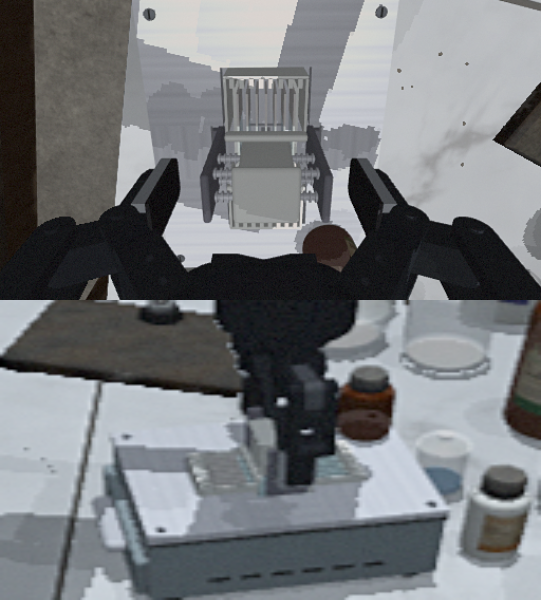

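The fingers straddle both catch plates (outer faces at columns 203 and 332, pads at 180 and 348). I'll nudge 1 mm more toward +y and squeeze.

Call:
servo_tool(
  deltas=[
    {"x": -0.2,"y": 1,"z": 0,"rx": 0,"ry": 0,"rz": 0,"gripper": 1},
    {"x": -0.2,"y": 1,"z": 0,"rx": 0,"ry": 0,"rz": 0,"gripper": -1},
    {"x": -0.2,"y": 1,"z": 0,"rx": 0,"ry": 0,"rz": 0,"gripper": -1},
    {"x": -0.2,"y": 1,"z": 0,"rx": 0,"ry": 0,"rz": 0,"gripper": -1},
    {"x": -0.2,"y": 1,"z": 0,"rx": 0,"ry": 0,"rz": 0,"gripper": -1},
    {"x": -0.2,"y": 1,"z": 0,"rx": 0,"ry": 0,"rz": 0,"gripper": -1},
    {"x": -0.2,"y": 1,"z": 0,"rx": 0,"ry": 0,"rz": 0,"gripper": -1},
    {"x": -0.2,"y": 1,"z": 0,"rx": 0,"ry": 0,"rz": 0,"gripper": -1},
  ],
  newtons=45,
)

```text
clock: 8.55
eef_pos: [668.0, -107.3, 84.4]
tcp_rot: [-3.141, 0.002, -2.916]
contact_force: [-4.5, 2.6, 14.6]
opening: 0.474
grasp_force: 45.0
```

Call:
servo_tool(
  deltas=[
    {"x": 0,"y": 0,"z": 2,"rx": 0,"ry": 0,"rz": 0,"gripper": -1},
    {"x": 0,"y": 0,"z": 4,"rx": 0,"ry": 0,"rz": 0,"gripper": -1},
    {"x": 0,"y": 0,"z": 6,"rx": 0,"ry": 0,"rz": 0,"gripper": -1},
    {"x": 0,"y": 0,"z": 6,"rx": 0,"ry": 0,"rz": 0,"gripper": -1},
  ],
)

```text
clock: 8.95
eef_pos: [667.3, -107.5, 88.1]
tcp_rot: [3.142, -0.0, -2.916]
contact_force: [0.3, 0.4, -3.0]
opening: 0.463
grasp_force: 45.7
```

Call:
servo_tool(
  deltas=[
    {"x": 0,"y": 0,"z": 4,"rx": 0,"ry": 0,"rz": 0,"gripper": -1},
    {"x": 0,"y": 0,"z": 9,"rx": 0,"ry": 0,"rz": 0,"gripper": -1},
    {"x": 0,"y": 0,"z": 15,"rx": 0,"ry": 0,"rz": 0,"gripper": -1},
    {"x": 0,"y": 0,"z": 20,"rx": 0,"ry": 0,"rz": 0,"gripper": -1},
    {"x": 0,"y": 0,"z": 20,"rx": 0,"ry": 0,"rz": 0,"gripper": -1},
  ],
)

```text
clock: 9.45
eef_pos: [668.1, -107.6, 109.5]
tcp_rot: [-3.141, 0.002, -2.916]
contact_force: [0.7, -0.7, -2.3]
opening: 0.471
grasp_force: 45.7
```

Call:
servo_tool(
  deltas=[
    {"x": 0,"y": 0,"z": 6,"rx": 0,"ry": 0,"rz": 0,"gripper": -1},
    {"x": 0,"y": 0,"z": 15,"rx": 0,"ry": 0,"rz": 0,"gripper": -1},
    {"x": 0,"y": 0,"z": 25,"rx": 0,"ry": 0,"rz": 0,"gripper": -1},
    {"x": 0,"y": 0,"z": 35,"rx": 0,"ry": 0,"rz": 0,"gripper": -1},
    {"x": 0,"y": 0,"z": 45,"rx": 0,"ry": 0,"rz": 0,"gripper": -1},
    {"x": 0,"y": 0,"z": 55,"rx": 0,"ry": 0,"rz": 0,"gripper": -1},
    {"x": 0,"y": 0,"z": 65,"rx": 0,"ry": 0,"rz": 0,"gripper": -1},
    {"x": 0,"y": 0,"z": 72,"rx": 0,"ry": 0,"rz": 0,"gripper": -1},
    {"x": 0,"y": 0,"z": 76,"rx": 0,"ry": 0,"rz": 0,"gripper": -1},
    {"x": 0,"y": 0,"z": 76,"rx": 0,"ry": 0,"rz": 0,"gripper": -1},
  ],
)

```text
clock: 10.45
eef_pos: [667.7, -107.5, 184.9]
tcp_rot: [-3.141, 0.001, -2.916]
contact_force: [0.4, 0.3, -2.4]
opening: 0.466
grasp_force: 45.8
```

Run:
```python
from h import *
s=r.sense(); print(s["eef_pos"],s["contact_force"],s["opening"],s["grasp_force"])
im=r.grab_frame("wrist")[50:384]; b=r.grab_frame("side")[100:260,190:370]
c=np.hstack([cv2.resize(im,(400,400)),cv2.resize(b,(400,400))]); cv2.imwrite("pics/w5.png",c)
```

```text
[ 667.67229716 -107.52876743  184.90805211] [ 0.44007534  0.29152071 -2.40001974] 0.46594603935642365 45.81891596317291
```

View pics/w5.png

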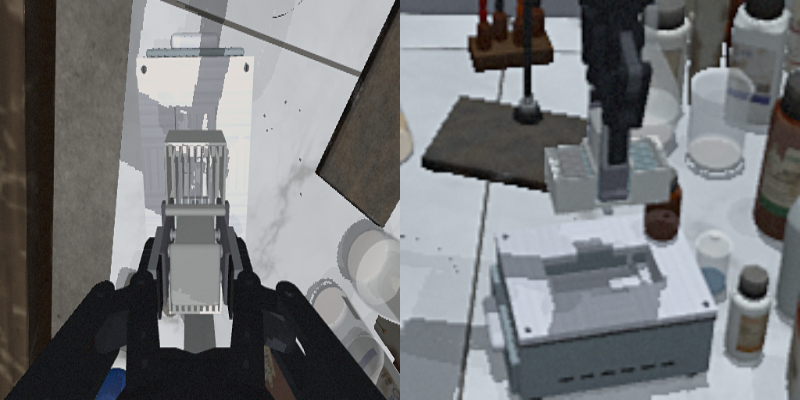

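The cassette hangs level about 100 mm over its empty well. The drawer is still shut, the vessels are standing, and the grip holds at 46 N.

```bash
python3 -c "
from rig import r
print(r.sign_off())"
```

```text
the job is handed in; nothing more can be done
None
```

The job is handed in: the drawer is home past its detent, and the cassette is held level by its squeezed catches about 100 mm above its well, with the nearby vessels still standing in the last pictures.

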